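Hang the wire basket on the hook inside the cupboard door

ROBOT

A 7-joint arm with a two-finger parallel gripper is mounted at the origin on the work surface. World frame = base frame: x ahead of the robot, y to its left, z up, the work surface at z = 0. Lengths are in m, angles in rad, forces in N, time in s.
With the tool pointing down it reaches from about 0.4 to 0.85 m from the base axis. Payload 10.4 kg.
Tool frame: the origin (TCP) lies at the very end of the fingers, on their centre line; the grasp point (between the pads) lies 19 mm behind it; z points along the fingers, y is the line along which they close (so a half turn about z gives the same grasp; the last joint's range is limited). The gripper opens to 87 mm and grips with 3 to 60 N. Pads are 19 mm wide; open, the fingers measure 117 mm over their backs; the gripper's body (75 mm by 190 mm) begins 51 mm behind the grasp point.
Start: joints at [1.095, 0.332, -0.065, 1.46, 0.022, 1.35, -0.088], TCP at [0.273, -0.562, 0.223] pointing down, gripper open.
Joint ranges: [-2.6, 2.6], [-0.5, 2.12], [-1.47, 1.34], [0.16, 2.42], [-1.27, 4.41], [0.06, 2.06], [-2.6, 2.6]. Speed limits (rad/s): [2.22, 2.22, 2.79, 2.79, 3.14, 3.14, 3.14].

INTERFACE

Orientations are given as a unit quaternion [x, y, z, w].
In Python, from bench import status, camera, order gives the robot as it stands.
- The arm moves only by the tool jog_arm, never from a script. Its argument "plan" is a list of rows, each a list of 7 numbers: the turn, a rotation vector about the tool's x, y, z in rad, then the shift along the tool's x, y, z in mm, then the opening, from -1 (shut) to 1 (fully open). A call has 1 to 12 rows; each row is the pose to reach, as a shift and turn from the pose commanded when the call began, along the tool's axes at that moment; what a row does not reach only later rows make up. A row lasts 1/10 s, in which the tool goes at most 50 mm and 8.59 degrees, less where a joint would pass 70% of its speed; a pose out of reach is approached as far as the arm can. A call with a gripper value outside its range is refused whole. The fingers move at their own pace and stop on an object; "squeeze" is the grip in N (left out, the last holds). Time passes only in rows, so rows that repeat a pose let the fingers close. It gives the time, the measured TCP pose, the force, the opening and the grip force at its end, in the units of the state.
- status.read_state(): the state, without advancing time (a new reading comes with each control period).
- camera(name): name is "scene" or "top" or "wrist"; returns a dict with "image" (384x512x3 uint8, red, green, blue), "z_map" (384x512 float32, m along the optical axis (not along the pixel's ray), 0 where there is no reading), "fx", "fy", "cx", "cy" (pixels), "world_from_camera" (4x4, takes a point from camera to world coordinates); the wrist camera has in their place "mount" (4x4, takes a point from camera to tool coordinates, whose origin is the TCP and whose axes are the flange's). Camera axes: x right, y down, z forward; pixel columns grow to the right and rows downward; lengths in m; the calibration is good to about 2 mm. The wrist camera is an equidistant fisheye: a pixel r from the principal point sees the ray r / f radians off the axis. A picture is of the moment at which its call begins: read the wrist's pose just before it.
- order.close_job(): hands the job in; it is judged then, once.
The state is a dict: "time": time; "joint_positions": joint angles; "joint_vel": joint speeds; "joint_torque": joint torques, N m; "ee_pos": TCP position; "eef_rot": TCP orientation; "ft_force": force on the tool from outside, world axes, zero at the start; "torque": the same for the moment, N m; "width": finger opening in m; "grip_force": force on a finger pad.
Only numpy, scipy, OpenCV 4.12 (cv2) and the standard library are available. Lean on these libraries where they do the work, as an engineer would, in place of code of your own. Each camera call takes 0.05 s, during which the arm holds its last target. There are 200 camera calls.

TASK

Swing the bench cupboard's door wide open by its handle, roughly square to the cupboard. Then hang the wire basket by the middle of its handle on the hook on the inside of the door, so that it hangs still and level, and leave the door standing open with nothing else disturbed.

Things in the scene. Friction and masses are not known exactly. Their poses are not given: they have to be found in the camera images.
- cupboard: Small steel bench cupboard, fixed, cream with one pale blue door, standing on the bench to the robot's left: 220 deep (own x), 224 wide (own y), 300 mm high. Origin: centre of its underside. Its front, the door side, looks along its own -x, which points mostly to world -y (to the robot's right), give or take 7 degrees.
- cupboard_door (a joint): Door's angle: 0 shut, grows as it opens (counter-clockwise seen from above), 1.57 square to the cupboard, stop at 1.9. No latch; may start up to 0.15 ajar. The stiff hinge (0.25 N m friction) holds the door wherever it is left. The door is 222 wide, 16 mm thick, its top edge 296 mm above the bench, its lower edge 4 mm.
- door_hinge (a point): Point on the door's vertical hinge axis, 270 mm above the bench, in the plane of the door's inner face. Own axes (turn with the door): y along the door to its free edge, x out of the door's inner face, z up. The hinge is at the end of the front farther from the robot.
- door_handle (a point): Point to grip on the door's handle: a vertical round steel bar 12 mm thick, from 175 to 281 mm above the bench, its centre line 35 mm out from the outer face and 185 mm from the hinge, held by a 12 mm post into the door at each end. This point is on the bar's centre line, 270 mm above the bench, 17 mm below the handle's top. Axes as door_hinge.
- hook_seat (a point): Seat of the upturned J hook (10 mm round steel) on the door's inner face, in the cupboard while shut: where the basket bar's centre lies when hung, 45 mm out from the face, 110 mm from the hinge, 268 mm above the bench. Axes as door_hinge. The hook's centre line, seen from here: level at z = -10 from x = -7 to 7, rising to its tip at x = 23, z = 16 and to the face at x = -45, z = 16 mm.
- basket: Stainless wire basket standing on the bench, empty, 0.17 to 0.35 kg: 70 wide (own x), 130 long (own y), 60 mm high to its rim, with a rigid bow handle. Origin: centre of its underside, z up. It looks the same turned half round.
- basket_bar (a point): Middle of the basket's handle bar: a straight round bar of 10 mm along the basket's own y, 150 mm above its underside and 90 mm above its rim (centre line), straight for 48 mm either side, then bent down into uprights 60 mm either side. The hook passes across under the bar here, so fingers must grip beside this point. Axes as the basket's.
- flask: Conical glass flask, loose, 80 mm across at the foot, 124 mm high; leave alone. Origin: centre of its underside.
- reagent_bottle: Round brown reagent bottle with white cap, loose, 64 mm across, 130 mm high; leave alone. Origin: centre of its underside.
- pipette: Black hand pipette lying on the bench, loose, 230 mm long, 24 mm thick; leave alone. Origin: near its middle, on its underside.
There are look-alikes about, which are no part of the job. Of the things like the basket, leave any that is turquoise; of the rest the smaller one is meant.

How it is judged:
On the way, in this order (a step that is already met when the one before it is completed fails the run):
1. the door is being drawn open by its handle (value of joint cupboard_door between 0.3 and 1.2 rad and distance between the grasp point and door_handle below 0.07 m and contact force between the fingers and cupboard above 0.2 N), for 0.05 s.
2. the cupboard door stands wide open (75 degrees or more) (value of joint cupboard_door above 1.3 rad), for 0.2 s.
3. the basket's weight is on the hook, by the middle of its handle (distance between basket_bar and hook_seat below 0.025 m and contact force between basket and cupboard above 1 N and contact force between basket and the fingers below 0.1 N), for 0.2 s.
At the end, for the whole second after the job is handed in: The door stands open by at least 75 degrees (1.3 rad); the basket hangs on the door's hook, released, the middle of its handle bar within 25 mm of the hook's seat, tilted less than 11 degrees and moving slower than 50 mm/s (value of joint cupboard_door above 1.3 rad and distance between basket_bar and hook_seat below 0.025 m and contact force between basket and cupboard above 1 N and angle between basket's own z axis and vertical below 0.2 rad and linear speed of basket below 0.05 m/s); the robot touches nothing.
It fails at once if the flask is moved more than 30 mm or tipped (distance of flask from where it was at the start of the episode above 0.03 m or angle between flask's own z axis and vertical above 0.5 rad).
It fails at once if the reagent bottle is moved more than 30 mm or tipped (distance of reagent_bottle from where it was at the start of the episode above 0.03 m or angle between reagent_bottle's own z axis and vertical above 0.5 rad).
It fails at once if the pipette is moved more than 30 mm (distance of pipette from where it was at the start of the episode above 0.03 m).
It also fails if it takes over 64 s, if anything falls off the work surface, if the arm or the gripper's body presses on something with over 40 N, if the wrist force passes 120 N, or if a joint passes its speed limit or range.

## Working session

There is one attempt and no reset: what is moved stays moved. The work goes in short steps, Python scripts to look and compute and a tool call to move; the robot and the scene stay as the last step left them, time stands still between calls to the robot, and variables do not carry over. Pictures are saved under pics/ and viewed, at most 10 in all, crops included, and the job is handed in when it is done.

Besides the shell and the picture viewer there is one more tool, called after "Request:" as name(argument=value, ...) on one line, values as JSON. jog_arm: Moves the arm, as the interface text tells. Its arguments: {"type":"object","properties":{"plan":{"type":"array"},"squeeze":{"type":"number"}},"required":["plan"]}

```bash
mkdir -p pics; ls; cat > h.py <<'E'
import numpy as np, cv2, pickle
from bench import status, camera, order
def grab(n,tag):
    s=status.read_state(); c=camera(n); c['state']=s
    pickle.dump(c,open(f'pics/{tag}.pkl','wb')); cv2.imwrite(f'pics/{tag}.png',c['image'][:,:,::-1]); return c
def load(tag): return pickle.load(open(f'pics/{tag}.pkl','rb'))
def cloud(c):
    z=c['z_map']; v,u=np.mgrid[:z.shape[0],:z.shape[1]]
    P=np.stack([(u-c['cx'])/c['fx']*z,(v-c['cy'])/c['fy']*z,z],-1)
    T=c['world_from_camera']; W=P@T[:3,:3].T+T[:3,3]; W[z==0]=np.nan; return W
E
python3 - <<'E'
from h import *
a=grab('scene','s0');b=grab('top','t0')
cv2.imwrite('pics/st0.png',cv2.resize(np.vstack([a['image'],b['image']])[:,:,::-1],(400,600)))
print(a['world_from_camera'],b['world_from_camera'],a['fx'],a['state'])
E
```

```text
pics
[[ 0.67625804  0.54594351 -0.49459149  1.43590151]
 [ 0.7365252  -0.48800986  0.46837699 -0.92599006]
 [ 0.01434185 -0.6810228  -0.73212175  1.51711927]
 [ 0.          0.          0.          1.        ]] [[ 0.01900712 -0.99030631  0.13759413  0.28256582]
 [-0.99976167 -0.01734704  0.01325423 -0.0717196 ]
 [-0.0107389  -0.13781326 -0.99040001  1.90305046]
 [ 0.          0.          0.          1.        ]] 481.3775258617379 {'time': 0.0, 'joint_positions': array([ 1.09542026,  0.33289113, -0.06468629,  1.46094475,  0.02163354,
        1.3498839 , -0.0884785 ]), 'joint_vel': array([ 0.00068185,  0.00025679,  0.0005201 ,  0.00124147,  0.00057769,
       -0.00120366, -0.00011183]), 'joint_torque': array([ 5.64510483e-04, -6.23254681e+01,  2.53115228e-02, -3.89888334e+01,
       -6.12652232e-02,  3.98827856e-02,  1.15719486e-04]), 'ee_pos': array([ 0.27322398, -0.56168859,  0.22174025]), 'eef_rot': array([ 9.74479090e-01,  2.24477150e-01, -2.10177143e-04, -6.83835085e-04]), 'ft_force': array([-0.32429906, -0.10255989, -0.10522137]), 'torque': array([ 0.00278167, -0.01226109,  0.02524122]), 'grip_force': 0.0, 'width': 0.08714780137837222}
```

View pics/s0.png

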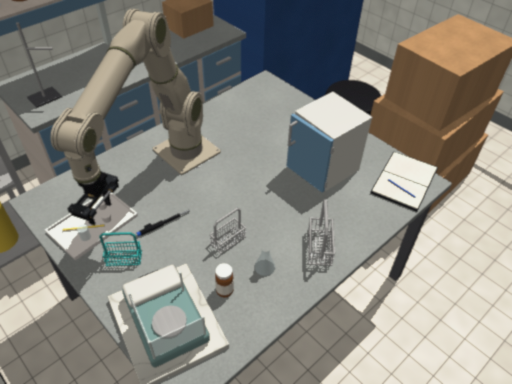

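View pics/t0.png

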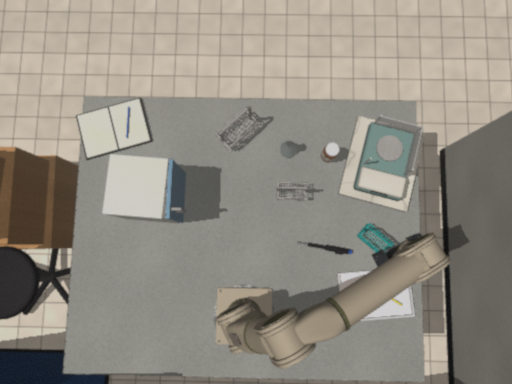

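Scene: the cupboard with the blue door is at (325,140). The small steel basket, which is the target, is at (228,232), with the larger one at (320,240) and the turquoise one at (122,250). The flask is at (264,262), the bottle at (224,280) and the pipette at (165,222). Top: cupboard (140,187), handle about (178,210), target basket (295,190), pipette (330,247).

```bash
python3 - <<'E'
from h import *
t=load('t0');s=load('s0')
for n,c in(('top',t),('scene',s)):
    W=cloud(c); z=W[...,2]
    print(n,'table z',np.nanmedian(z[(abs(W[...,0]-.4)<.1)&(abs(W[...,1])<.1)]))
    # cupboard top
    m=(abs(z-.3)<.012)&(W[...,1]>.05)&(W[...,0]>.2)&(W[...,0]<1)
    mm=cv2.morphologyEx(m.astype(np.uint8),cv2.MORPH_OPEN,np.ones((3,3)))
    P=W[mm>0]; r=cv2.minAreaRect(P[:,:2].astype(np.float32)); print('cupboard top',r,P[:,2].mean()); print(cv2.boxPoints(r))
    # door blue points
    im=c['image'].astype(int)
    b=(im[...,2]-im[...,0]>25)&(z>.03)&(z<.33)&(W[...,1]>-.1)&(W[...,1]<.5)&(W[...,0]>.2)&(W[...,0]<.95)
    P=W[b]; print('blue',len(P),P.min(0),P.max(0))
    if n=='scene':
        P=P[(P[:,2]>.05)&(P[:,2]<.27)]
        A=P[:,:2]
        vx,vy,x0,y0=cv2.fitLine(A.astype(np.float32),cv2.DIST_HUBER,0,.01,.01).ravel(); print('door line',vx,vy,x0,y0)
    # objects
    m=((z>.012)&(z<.25)&(W[...,0]>.35)&(W[...,0]<.95)&(W[...,1]>-.5)&(W[...,1]<.25)).astype(np.uint8)
    m=cv2.morphologyEx(m,cv2.MORPH_CLOSE,np.ones((3,3)))
    k,L,st,ce=cv2.connectedComponentsWithStats(m)
    for i in range(1,k):
        if st[i,4]<40: continue
        P=W[(L==i)&(z>.012)&(z<.35)]; r=cv2.minAreaRect(P[:,:2].astype(np.float32))
        print(i,ce[i].round(),st[i,4],'min',P.min(0).round(3),'max',P.max(0).round(3),np.round(r[0],3),np.round(r[1],3),round(r[2],1))
def up(c,x0,x1,y0,y1,k): return cv2.resize(c['image'][y0:y1,x0:x1,::-1],None,fx=k,fy=k,interpolation=cv2.INTER_CUBIC)
a=up(s,185,285,195,295,4);b=up(t,260,360,140,240,4)
cc=up(s,280,380,90,190,4) 
cv2.imwrite('pics/c1.png',cv2.resize(np.hstack([a,b]),(800,400)))
E
```

```text
top table z 9.571671357011535e-05
cupboard top ((0.5030828714370728, 0.3875924348831177), (0.2482203096151352, 0.22555899620056152), 86.9826431274414) 0.29982669995652134
[[0.38392675 0.26959085]
 [0.60917306 0.2577178 ]
 [0.622239   0.505594  ]
 [0.39699268 0.5174671 ]]
blue 244 [0.38627696 0.2676984  0.07080926] [0.60728708 0.33274603 0.30755576]
8 [237. 127.] 555 min [ 0.705 -0.054  0.012] max [0.89  0.136 0.218] [0.799 0.042] [0.12  0.196] 54.0
18 [355. 166.] 1399 min [ 0.491 -0.506  0.012] max [ 0.871 -0.401  0.207] [ 0.683 -0.465] [0.101 0.379] 84.9
52 [288. 149.] 214 min [ 0.68  -0.219  0.012] max [ 0.755 -0.144  0.117] [ 0.718 -0.18 ] [0.073 0.072] 58.3
56 [330. 151.] 268 min [ 0.662 -0.412  0.013] max [ 0.724 -0.323  0.142] [ 0.693 -0.368] [0.062 0.089] 0.8
100 [294. 189.] 326 min [ 0.493 -0.272  0.012] max [ 0.564 -0.129  0.165] [ 0.528 -0.201] [0.142 0.071] 89.6
scene table z 6.8022461587879945e-06
cupboard top ((0.5005545616149902, 0.385941743850708), (0.25771990418434143, 0.23435121774673462), 87.32659912109375) 0.29873844401614225
[[0.3774961  0.26268744]
 [0.6115923  0.25175667]
 [0.623613   0.50919604]
 [0.38951683 0.5201268 ]]
blue 2004 [0.38091169 0.25401939 0.03032544] [0.60842752 0.38813858 0.30439867]
door line 0.99998677 -0.0051480327 0.5026193 0.26722324
1 [289. 139.] 49 min [0.414 0.22  0.168] max [0.43  0.25  0.248] [0.422 0.235] [0.029 0.014] 84.1
9 [322. 235.] 827 min [ 0.701 -0.049  0.012] max [0.882 0.135 0.211] [0.793 0.043] [0.093 0.181] 43.6
14 [227. 230.] 641 min [ 0.487 -0.269  0.012] max [ 0.566 -0.134  0.163] [ 0.527 -0.201] [0.078 0.135] 0.6
25 [265. 263.] 355 min [ 0.689 -0.222  0.012] max [ 0.759 -0.148  0.121] [ 0.73  -0.194] [0.076 0.055] 49.3
28 [196. 297.] 1220 min [ 0.472 -0.543  0.012] max [ 0.871 -0.402  0.205] [ 0.669 -0.483] [0.093 0.398] 76.3
29 [224. 280.] 524 min [ 0.664 -0.391  0.012] max [ 0.728 -0.327  0.14 ] [ 0.697 -0.36 ] [0.064 0.059] 59.1
```

View pics/c1.png

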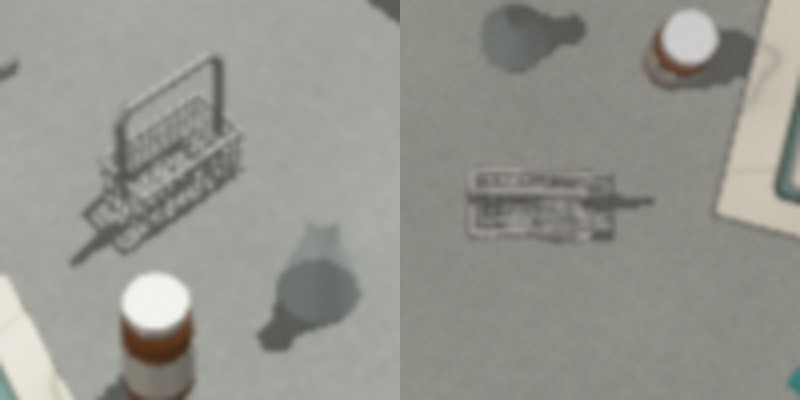

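Views agree. The basket centre is about (0.527,-0.201), with its bar along world y at z≈0.15. Next I'll refine the handle, hinge and door angle.

```bash
cat >> h.py <<'E'
from scipy.spatial.transform import Rotation as Ro
def target_R(a): # tool down, tool y along world azimuth a (deg)
    a=np.radians(a); y=np.array([np.cos(a),np.sin(a),0]); z=np.array([0,0,-1.]); return np.stack([np.cross(y,z),y,z],1)
def rows(tg,s=None):
    s=s or status.read_state(); R0=Ro.from_quat(s['eef_rot']).as_matrix(); p0=s['ee_pos']
    for p,a in tg:
        rv=Ro.from_matrix(R0.T@target_R(a)).as_rotvec(); d=R0.T@(np.array(p)-p0)*1000
        print(np.round(rv,3).tolist(),np.round(d,1).tolist())
E
python3 - <<'E'
from h import *
from scipy.spatial.transform import Rotation
for n in('s0','t0'):
    c=load(n);W=cloud(c);z=W[...,2];im=c['image'].astype(int)
    m=(z>.18)&(z<.285)&(W[...,1]>.1)&(W[...,1]<.257)&(W[...,0]>.36)&(W[...,0]<.63)
    P=W[m]; print(n,'handle pts',len(P)); print(P[:40:2].round(3).tolist())
    b=(im[...,2]-im[...,0]>25)&(z>.05)&(z<.27)&(W[...,1]>.255)&(W[...,1]<.3)&(W[...,0]>.2)&(W[...,0]<.95)
    P=W[b]
    for x in np.arange(.38,.62,.03):
        q=P[abs(P[:,0]-x)<.015]; 
        if len(q): print('face',round(x,2),len(q),np.median(q[:,1]).round(4))
    if n=='s0':
        T=c['world_from_camera']
        for nm,mm in(('top',(abs(z-.299)<.004)),):
            q=W[mm&(W[...,1]>.2)&(W[...,0]>.2)&(W[...,0]<1)]
            for y in np.arange(.25,.53,.02):
                k=q[abs(q[:,1]-y)<.006]
                if len(k): print('top y',round(y,2),k[:,0].min().round(4),k[:,0].max().round(4))
rows([([.273,-.562,.4],26),([.422,.2327,.36],0)])
E
```

```text
s0 handle pts 70
[[0.423, 0.257, 0.285], [0.418, 0.245, 0.283], [0.424, 0.25, 0.284], [0.422, 0.241, 0.282], [0.426, 0.248, 0.28], [0.426, 0.236, 0.282], [0.421, 0.23, 0.277], [0.42, 0.226, 0.273], [0.425, 0.232, 0.274], [0.427, 0.224, 0.274], [0.421, 0.226, 0.264], [0.424, 0.234, 0.261], [0.426, 0.227, 0.261], [0.419, 0.229, 0.251], [0.428, 0.232, 0.254], [0.422, 0.239, 0.242], [0.423, 0.232, 0.241], [0.423, 0.226, 0.239], [0.414, 0.231, 0.225], [0.427, 0.229, 0.234]]
face 0.38 10 0.2713
face 0.41 155 0.268
face 0.44 205 0.267
face 0.47 218 0.2671
face 0.5 216 0.2667
face 0.53 226 0.2666
face 0.56 230 0.2665
face 0.59 251 0.2664
top y 0.27 0.3895 0.6018
top y 0.29 0.3849 0.6074
top y 0.31 0.3795 0.6118
top y 0.33 0.3879 0.6068
top y 0.35 0.3874 0.61
top y 0.37 0.3873 0.6104
top y 0.39 0.3942 0.6156
top y 0.41 0.3867 0.6151
top y 0.43 0.3963 0.6132
top y 0.45 0.4002 0.6206
top y 0.47 0.3942 0.62
top y 0.49 0.3907 0.6142
top y 0.51 0.3965 0.5833
t0 handle pts 27
[[0.427, 0.257, 0.285], [0.427, 0.239, 0.28], [0.423, 0.23, 0.285], [0.427, 0.23, 0.248], [0.42, 0.242, 0.28], [0.423, 0.228, 0.253], [0.427, 0.23, 0.204], [0.424, 0.253, 0.182], [0.419, 0.232, 0.254], [0.42, 0.227, 0.24], [0.424, 0.228, 0.189], [0.42, 0.247, 0.192], [0.417, 0.229, 0.227], [0.421, 0.229, 0.182]]
face 0.38 1 0.2814
[-0.001, -0.001, -1.572] [-0.4, -0.1, -178.1]
[-0.001, -0.001, -1.118] [481.3, -649.5, -137.4]
```

```bash
python3 - <<'E'
from h import *
rows([([.40,-.45,.40],-50),([.52,-.15,.42],-20),([.45,.2,.42],0),([.422,.233,.36],0)])
E
```

```text
[-0.001, -0.0, -0.245] [162.8, -45.2, -178.1]
[-0.001, -0.0, -0.769] [402.0, -262.6, -197.8]
[-0.001, -0.001, -1.118] [492.1, -607.9, -197.4]
[-0.001, -0.001, -1.118] [481.4, -649.8, -137.4]
```

Request:
jog_arm(plan=[[0,0,-0.12,80,-22,-90,1],[0,0,-0.24,163,-45,-178,1],[0,0,-0.24,163,-45,-178,1],[0,0,-0.24,163,-45,-178,1],[0,0,-0.4,220,-100,-185,1],[0,0,-0.5,280,-150,-190,1],[0,0,-0.77,402,-262,-198,1],[0,0,-0.77,402,-262,-198,1],[0,0,-0.77,402,-262,-198,1],[0,0,-0.9,440,-390,-198,1],[0,0,-1.0,460,-440,-198,1],[0,0,-1.118,480,-490,-198,1]])

```text
time: 1.3
ee_pos: [0.4863, -0.0965, 0.4151]
eef_rot: [0.706, 0.709, -0.0, -0.0]
ft_force: [-0.1, 0.9, 0.1]
width: 0.0873
grip_force: 0.0
```

```bash
python3 - <<'E'
from h import *
s=status.read_state();print(s['time'],s['ee_pos'],Ro.from_quat(s['eef_rot']).as_matrix(),s['joint_positions'])
rows([([.45,.2,.42],0),([.422,.233,.36],0)])
E
```

```text
1.3 [ 0.48634633 -0.09650026  0.41508015] [[-4.46569495e-03  9.99989940e-01 -4.21994721e-04]
 [ 9.99990027e-01  4.46567193e-03 -5.54634609e-05]
 [-5.35784129e-05 -4.22238196e-04 -9.99999909e-01]] [ 0.59669992  0.04465527 -0.51039815  1.40673863  0.02207506  1.69626933
  0.09394642]
[-0.0, 0.0, 0.004] [296.7, -35.0, -4.9]
[-0.0, 0.0, 0.004] [329.8, -62.9, 55.1]
```

Request:
jog_arm(plan=[[0,0,0,100,-10,0,1],[0,0,0,220,-25,0,1],[0,0,0,297,-35,0,1],[0,0,0,297,-35,0,1],[0,0,0,297,-35,0,1],[0,0,0,297,-35,0,1],[0,0,0,330,-63,40,1],[0,0,0,330,-63,40,1],[0,0,0,330,-63,40,1]])

```text
time: 2.2
ee_pos: [0.4225, 0.2317, 0.3744]
eef_rot: [0.706, 0.708, -0.001, 0.0]
ft_force: [-0.0, 0.1, 0.3]
width: 0.0873
grip_force: 0.0
```

```bash
python3 - <<'E'
from h import *
c=grab('wrist','w1');s=c['state'];print(s['time'],s['ee_pos'],s['joint_positions'])
print(c['mount'],c['fx'],c['cx'],c['cy'])
rows([([.422,.233,.258],0)])
E
```

```text
2.2 [0.4224545  0.23173141 0.37438446] [ 0.24868156  0.02358168 -0.84770085  1.514348    0.01822565  1.61362674
 -0.59587564]
[[ 5.21848843e-04 -9.62638235e-01 -2.70790243e-01  7.41154676e-02]
 [ 9.99999669e-01  6.71476004e-04 -4.59912456e-04  6.09367430e-04]
 [ 6.24558465e-04 -2.70789913e-01  9.62638267e-01 -1.62970188e-01]
 [ 0.00000000e+00  0.00000000e+00  0.00000000e+00  1.00000000e+00]] 297.3186396354542 257.8677374726995 188.8670246640508
[-0.0, 0.001, -0.0] [2.5, -1.7, 117.3]
```

View pics/w1.png

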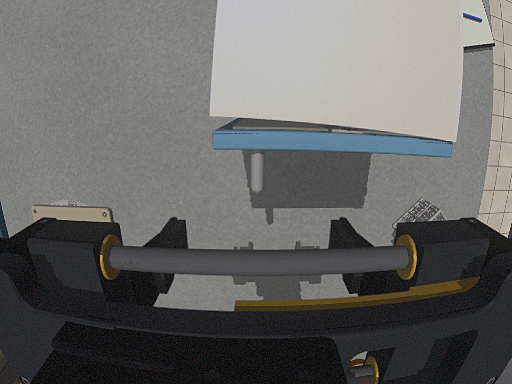

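The wrist picture shows the door's blue top edge from (214,140) to (451,148). The handle runs from its post at (257,155) to the bar end at about (257,188). I'll measure both in world coordinates.

```bash
cat >> h.py <<'E'
def wcloud(c):
    z=c['z_map'];v,u=np.mgrid[:z.shape[0],:z.shape[1]].astype(float)
    x=u-c['cx'];y=v-c['cy'];r=np.hypot(x,y)+1e-9;k=np.tan(r/c['fx'])/r
    P=np.stack([x*k*z,y*k*z,z],-1);M=c['mount'];P=P@M[:3,:3].T+M[:3,3]
    s=c['state'];R=Ro.from_quat(s['eef_rot']).as_matrix();W=P@R.T+s['ee_pos'];W[z==0]=np.nan;return W
E
python3 - <<'E'
from h import *
c=load('w1');W=wcloud(c);z=W[...,2];im=c['image'].astype(int)
m=(z>.1)&(z<.292)&(abs(W[...,0]-.42)<.03)&(W[...,1]<.262)&(W[...,1]>.2);m[:140]=0;m[205:]=0
P=W[m];print(len(P),P.min(0),P.max(0))
t=P[P[:,2]>.27];print('top',len(t),t.min(0),t.max(0),np.median(t,0))
b=P[P[:,2]<.27];print('bar',len(b),b.min(0),b.max(0),np.median(b,0))
b=(im[...,2]-im[...,0]>40)&(abs(z-.296)<.006);P=W[b]
print('door top',len(P),P.min(0),P.max(0))
for x in np.arange(.4,.61,.04):
    q=P[abs(P[:,0]-x)<.015]
    if len(q):print(round(x,2),len(q),q[:,1].min().round(4),q[:,1].max().round(4))
E
```

```text
450 [0.41582335 0.23151292 0.28162232] [0.42738466 0.26199559 0.28965909]
top 450 [0.41582335 0.23151292 0.28162232] [0.42738466 0.26199559 0.28965909] [0.42159868 0.2479113  0.28679974]Traceback (most recent call last):
  File "<stdin>", line 6, in <module>
    return umr_minimum(a, axis, None, out, keepdims, initial, where)
ValueError: zero-size array to reduction operation minimum which has no identity
```

```bash
python3 - <<'E'
from h import *
c=load('w1');W=wcloud(c);z=W[...,2];im=c['image'].astype(int)
b=(im[...,2]-im[...,0]>40)&(abs(z-.296)<.008);P=W[b]
print('door top',len(P),P.min(0),P.max(0))
for x in np.arange(.4,.61,.04):
    q=P[abs(P[:,0]-x)<.015]
    if len(q):print(round(x,2),len(q),q[:,1].min().round(4),q[:,1].max().round(4))
w=(im.min(2)>150)&(abs(z-.3)<.008)
for x in np.arange(.4,.61,.04):
    q=W[w&(abs(W[...,0]-x)<.015)]
    if len(q):print('white',round(x,2),len(q),q[:,1].min().round(4))
E
```

```text
door top 4177 [0.38560347 0.27042232 0.28949921] [0.60764268 0.28753673 0.29889949]
0.4 651 0.2724 0.2875
0.44 683 0.2718 0.2869
0.48 638 0.2712 0.2866
0.52 556 0.2707 0.2862
0.56 460 0.2707 0.2858
0.6 245 0.2704 0.2845
white 0.4 4169 0.298
white 0.44 4551 0.2953
white 0.48 4493 0.2879
white 0.52 4224 0.2877
white 0.56 3863 0.2877
white 0.6 3051 0.286
```

Request:
jog_arm(plan=[[0,0,0,3,-1,40,1],[0,0,0,3,-1,80,1],[0,0,0,3,-1,117,1],[0,0,0,3,-1,117,1],[0,0,0,3,-1,117,1]])

```text
time: 2.75
ee_pos: [0.4237, 0.2336, 0.2598]
eef_rot: [0.708, 0.706, 0.0, 0.0]
ft_force: [0.3, -0.9, 0.5]
width: 0.0868
grip_force: 0.0
```

Request:
jog_arm(plan=[[0,0,0,0,0,0,-1],[0,0,0,0,0,0,-1],[0,0,0,0,0,0,-1],[0,0,0,0,0,0,-1],[0,0,0,0,0,0,-1],[0,0,0,0,0,0,-1]], squeeze=15)

```text
time: 3.35
ee_pos: [0.4226, 0.2344, 0.2584]
eef_rot: [0.707, 0.707, -0.0, 0.0]
ft_force: [0.0, 0.4, 0.2]
width: 0.0467
grip_force: 0.0
```

Request:
jog_arm(plan=[[0,0,0,0,0,0,-1],[0,0,0,0,0,0,-1],[0,0,0,0,0,0,-1],[0,0,0,0,0,0,-1],[0,0,0,0,0,0,-1],[0,0,0,0,0,0,-1],[0,0,0,0,0,0,-1]], squeeze=15)

```text
time: 4.05
ee_pos: [0.4214, 0.2343, 0.2582]
eef_rot: [0.707, 0.707, -0.001, -0.0]
ft_force: [-6.9, -0.9, 2.9]
width: 0.0111
grip_force: 15.0
```

```bash
cat > arc.py <<'E'
from h import *
import sys
s=status.read_state();R0=Ro.from_quat(s['eef_rot']).as_matrix();p=s['ee_pos'];print(s['time'],p,s['width'],s['grip_force'],s['ft_force'],s['joint_positions'].round(2))
H=np.array([.607,.285]);v=p[:2]-H;print('radius',np.hypot(*v),'ang',np.degrees(np.arctan2(*v[::-1])))
for d in eval(sys.argv[1]):
    a=np.radians(d);q=Ro.from_rotvec([0,0,a]).as_matrix()[:2,:2]@v+H
    print(d,round(-a,3),np.round(R0.T@(np.r_[q,p[2]]-p)*1000).tolist())
E
python3 arc.py "range(4,50,4)"
```

```text
4.05 [0.42143265 0.23431796 0.25818138] 0.011135911970850367 14.97724310036574 [-6.85976755 -0.85417234  2.86843262] [ 0.24  0.05 -0.86  1.73  0.04  1.38 -0.62]
radius 0.1923640054270251 ang -164.72397158237666
4 -0.07 [-13.0, 4.0, 0.0]
8 -0.14 [-25.0, 9.0, 0.0]
12 -0.209 [-37.0, 15.0, 0.0]
16 -0.279 [-49.0, 21.0, 0.0]
20 -0.349 [-60.0, 28.0, -0.0]
24 -0.419 [-71.0, 37.0, -0.0]
28 -0.489 [-81.0, 45.0, -0.0]
32 -0.559 [-91.0, 55.0, -0.0]
36 -0.628 [-99.0, 65.0, -0.0]
40 -0.698 [-107.0, 76.0, -0.0]
44 -0.768 [-115.0, 87.0, -0.0]
48 -0.838 [-121.0, 99.0, -0.0]
```

Gripped (radius 192 mm as expected). Pulling along the arc.

Request:
jog_arm(plan=[[0,0,-0.07,-13,4,0,-1],[0,0,-0.14,-25,9,0,-1],[0,0,-0.209,-37,15,0,-1],[0,0,-0.279,-49,21,0,-1],[0,0,-0.349,-60,28,0,-1],[0,0,-0.419,-71,37,0,-1],[0,0,-0.489,-81,45,0,-1],[0,0,-0.559,-91,55,0,-1],[0,0,-0.628,-99,65,0,-1],[0,0,-0.698,-107,76,0,-1],[0,0,-0.768,-115,87,0,-1],[0,0,-0.838,-121,99,0,-1]])

```text
time: 5.25
ee_pos: [0.5216, 0.113, 0.2582]
eef_rot: [0.357, 0.934, -0.0, -0.0]
ft_force: [-3.1, 0.2, 0.8]
width: 0.0117
grip_force: 15.0
```

```bash
python3 arc.py "range(4,48,4)"
```

```text
5.25 [0.52159309 0.11295892 0.2582346 ] 0.011699155589465684 15.005353419401217 [-3.12764374  0.17886336  0.7611789 ] [ 0.39  0.19 -0.77  1.61  0.13  1.4   0.44]
radius 0.1920741368900702 ang -116.4013287072898
4 -0.07 [-13.0, 4.0, -0.0]
8 -0.14 [-25.0, 9.0, -0.0]
12 -0.209 [-37.0, 15.0, -0.0]
16 -0.279 [-49.0, 21.0, -0.0]
20 -0.349 [-60.0, 29.0, -0.0]
24 -0.419 [-71.0, 37.0, -0.0]
28 -0.489 [-81.0, 46.0, -0.0]
32 -0.559 [-90.0, 55.0, -0.0]
36 -0.628 [-99.0, 65.0, -0.0]
40 -0.698 [-107.0, 76.0, -0.0]
44 -0.768 [-114.0, 87.0, -0.0]
```

Request:
jog_arm(plan=[[0,0,-0.07,-13,4,0,-1],[0,0,-0.14,-25,9,0,-1],[0,0,-0.209,-37,15,0,-1],[0,0,-0.279,-49,21,0,-1],[0,0,-0.349,-60,29,0,-1],[0,0,-0.419,-71,37,0,-1],[0,0,-0.489,-81,46,0,-1],[0,0,-0.559,-90,55,0,-1],[0,0,-0.628,-99,65,0,-1],[0,0,-0.69,-106,75,0,-1],[0,0,-0.69,-106,75,0,-1],[0,0,-0.69,-106,75,0,-1]])

```text
time: 6.45
ee_pos: [0.6508, 0.0981, 0.2582]
eef_rot: [0.022, 1.0, 0.0, 0.0]
ft_force: [1.3, -0.7, 0.7]
width: 0.0115
grip_force: 15.0
```

Request:
jog_arm(plan=[[0,0,0,0,0,0,-0.3],[0,0,0,0,0,0,-0.2],[0,0,0,0,0,0,-0.1],[0,0,0,0,0,0,-0.1],[0,0,0,0,0,0,-0.1],[0,0,0,0,0,0,-0.1],[0,0,0,0,0,-60,0],[0,0,0,0,0,-110,0],[0,0,0,0,0,-160,0],[0,0,0,0,0,-160,0],[0,0,0,0,0,-160,0]])

```text
time: 7.55
ee_pos: [0.6509, 0.0989, 0.4204]
eef_rot: [0.021, 1.0, 0.001, 0.002]
ft_force: [1.0, 0.3, -0.9]
width: 0.0436
grip_force: 0.0
```

```bash
python3 - <<'E'
from h import *
s=status.read_state();print(s['time'],s['ee_pos'],s['width'],s['joint_positions'].round(2))
a=s['joint_positions']
rows([([.5,-.03,.42],45),([.527,-.231,.34],0)])
E
```

```text
7.55 [0.65092515 0.09890191 0.42036969] 0.043587524233196784 [ 0.22  0.5  -0.8   0.92  0.36  1.83  1.12]
[0.003, 0.003, 0.743] [145.3, -135.2, -0.3]
[0.004, 0.002, 1.528] [110.0, -335.0, 79.6]
```

```bash
python3 - <<'E'
from h import *
rows([([.52,.08,.43],45),([.52,.08,.43],0)])
E
```

```text
[0.003, 0.003, 0.743] [130.0, -24.4, -10.1]
[0.004, 0.002, 1.528] [130.0, -24.4, -10.1]
```

Request:
jog_arm(plan=[[0,0,0.15,4,-35,-10,1],[0,0,0.3,10,-75,-10,1],[0,0,0.45,16,-132,-10,1],[0,0,0.6,16,-132,-10,1],[0,0,0.75,16,-132,-10,1],[0,0,0.9,16,-132,-10,1],[0,0,1.05,16,-132,-10,1],[0,0,1.2,16,-132,-10,1],[0,0,1.35,16,-132,-10,1],[0,0,1.528,16,-132,-10,1],[0,0,1.528,16,-132,-10,1],[0,0,1.528,16,-132,-10,1]])

```text
time: 8.75
ee_pos: [0.6287, -0.0332, 0.427]
eef_rot: [0.706, 0.708, -0.001, -0.001]
ft_force: [1.1, -0.1, 0.1]
width: 0.0866
grip_force: 0.0
```

```bash
python3 - <<'E'
from h import *
c=grab('wrist','w2');s=c['state'];print(s['time'],s['ee_pos'],s['width'],s['joint_positions'].round(2))
grab('top','t2');grab('scene','s2')
E
```

```text
8.75 [ 0.62870597 -0.03319536  0.42700896] 0.08664483436100232 [ 0.33  0.39 -0.55  1.01  0.2   1.8  -0.14]
```

View pics/w2.png

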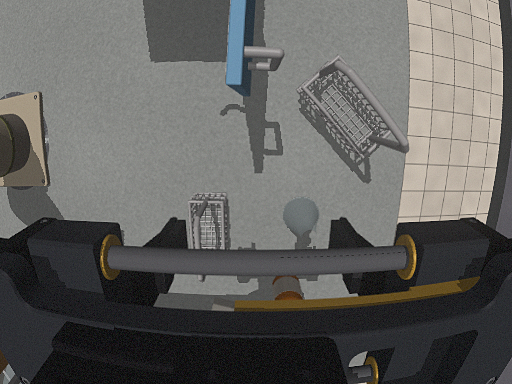

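The wrist view shows the open door edge-on at (238,45), with its handle at (265,57). The target basket is at (208,225), and the hook's shadow is at about (232,108). I'll measure the door line and the basket.

```bash
python3 - <<'E'
from h import *
c=load('w2');W=wcloud(c);z=W[...,2];im=c['image'].astype(int)
b=(im[...,2]-im[...,0]>40)&(abs(z-.296)<.008);P=W[b];print(len(P),P.min(0),P.max(0))
for y in np.arange(.06,.3,.02):
    q=P[abs(P[:,1]-y)<.01]
    if len(q)>5: print('door y',round(y,2),q[:,0].min().round(4),q[:,0].max().round(4))
for n in('t2','s2'):
    d=load(n);V=cloud(d);i2=d['image'].astype(int);b=(i2[...,2]-i2[...,0]>25)&(abs(V[...,2]-.293)<.012)&(abs(V[...,0]-.6)<.1)&(V[...,1]<.29)&(V[...,1]>.04)
    P=V[b];print(n,len(P))
    for y in np.arange(.06,.29,.03):
        q=P[abs(P[:,1]-y)<.015]
        if len(q): print(round(y,2),q[:,0].min().round(4),q[:,0].max().round(4),np.median(q[:,0]).round(4))
m=(abs(W[...,0]-.527)<.06)&(abs(W[...,1]+.2)<.09)
for lo,hi in((.135,.17),(.05,.075)):
    P=W[m&(z>lo)&(z<hi)];print(lo,len(P))
    if len(P)>10:
        print(P.min(0),P.max(0),np.median(P,0),cv2.minAreaRect(P[:,:2].astype(np.float32)),cv2.fitLine(P[:,:2].astype(np.float32),cv2.DIST_HUBER,0,.01,.01).ravel())
rows([([.527,-.229,.30],0)])
E
```

```text
1303 [0.59746147 0.06398827 0.29397811] [0.61576326 0.15265712 0.29983206]
door y 0.06 0.5976 0.6123
door y 0.08 0.5975 0.6131
door y 0.1 0.5983 0.6141
door y 0.12 0.5992 0.6149
door y 0.14 0.6001 0.6158
door y 0.16 0.6017 0.6157
t2 245
0.06 0.5974 0.6093 0.6039
0.09 0.5977 0.6123 0.6049
0.12 0.6001 0.6127 0.6066
0.15 0.6008 0.6163 0.6075
0.18 0.6022 0.6155 0.6085
0.21 0.604 0.6194 0.6102
0.24 0.6051 0.6185 0.6115
0.27 0.607 0.6215 0.6129
s2 261
0.06 0.5999 0.6144 0.6089
0.09 0.5929 0.6179 0.6069
0.12 0.5997 0.6172 0.6107
0.15 0.5969 0.6203 0.6099
0.18 0.5993 0.6215 0.6139
0.21 0.6016 0.6207 0.6159
0.24 0.6015 0.6235 0.6161
0.27 0.6027 0.6214 0.6153
0.135 240
[ 0.52265503 -0.25735762  0.13569218] [ 0.53363046 -0.13133918  0.15768187] [ 0.52921862 -0.16323281  0.15416661] ((0.5280373692512512, -0.19433435797691345), (0.1259949654340744, 0.010721465572714806), 89.4808349609375) [ 0.00291224  0.99999577  0.52905667 -0.1724905 ]
0.05 418
[ 0.49152918 -0.23372674  0.05038205] [ 0.56421054 -0.13031638  0.0748644 ] [ 0.53139582 -0.16210255  0.06015039] ((0.5282391309738159, -0.18229500949382782), (0.1043759435415268, 0.07124542444944382), 88.56830596923828) [ 0.5585856  0.8294469  0.5281525 -0.1657702]
[-0.001, 0.0, 0.003] [-195.7, -102.3, 127.9]
```

Request:
jog_arm(plan=[[0,0,0.003,-50,-25,10,1],[0,0,0.003,-95,-50,40,1],[0,0,0.003,-140,-75,80,1],[0,0,0.003,-193,-101,128,1],[0,0,0.003,-193,-101,128,1],[0,0,0.003,-193,-101,128,1],[0,0,0.003,-193,-101,128,1]])

```text
time: 9.6
ee_pos: [0.5268, -0.2273, 0.2994]
eef_rot: [0.709, 0.706, -0.001, -0.001]
ft_force: [0.1, 1.0, -0.1]
width: 0.087
grip_force: 0.0
```

```bash
python3 - <<'E'
from h import *
c=grab('wrist','w3');s=c['state'];print(s['time'],s['ee_pos'],s['width'],s['joint_positions'].round(2))
W=wcloud(c);z=W[...,2]
m=(abs(W[...,0]-.527)<.03)&(abs(W[...,1]+.2)<.09)&(z>.135)&(z<.175)
P=W[m];print(len(P),P.min(0),P.max(0));print(cv2.minAreaRect(P[:,:2].astype(np.float32)))
for y in np.arange(-.27,-.12,.015):
    q=P[abs(P[:,1]-y)<.0075]
    if len(q):print(round(y,3),len(q),q.min(0).round(4),q.max(0).round(4))
rows([([.528,-.227,.132],0)])
E
```

```text
9.6 [ 0.52677207 -0.22731634  0.29936126] 0.08702439983352667 [ 0.72  0.22 -0.46  1.46  0.1   1.49  0.25]
1054 [ 0.5224445  -0.26040665  0.13956556] [ 0.53276382 -0.13210927  0.15774142]
((0.527626633644104, -0.19626864790916443), (0.12829828262329102, 0.00954418070614338), 89.60103607177734)
-0.255 60 [ 0.5224 -0.2604  0.1405] [ 0.5315 -0.2478  0.1543]
-0.24 114 [ 0.5227 -0.2472  0.1503] [ 0.5314 -0.2327  0.1575]
-0.225 124 [ 0.5228 -0.2323  0.1515] [ 0.5314 -0.2176  0.1577]
-0.21 125 [ 0.5229 -0.2172  0.1514] [ 0.5314 -0.2025  0.1575]
-0.195 125 [ 0.523  -0.2021  0.1518] [ 0.5314 -0.1879  0.1576]
-0.18 135 [ 0.5231 -0.1873  0.15  ] [ 0.5325 -0.1725  0.1572]
-0.165 146 [ 0.5232 -0.1725  0.1505] [ 0.5325 -0.1579  0.1573]
-0.15 139 [ 0.5233 -0.157   0.1482] [ 0.5326 -0.1433  0.1577]
-0.135 86 [ 0.5232 -0.1424  0.1396] [ 0.5328 -0.1321  0.1529]
[0.0, -0.0, -0.002] [-1.5, -0.2, 168.6]
```

View pics/w3.png

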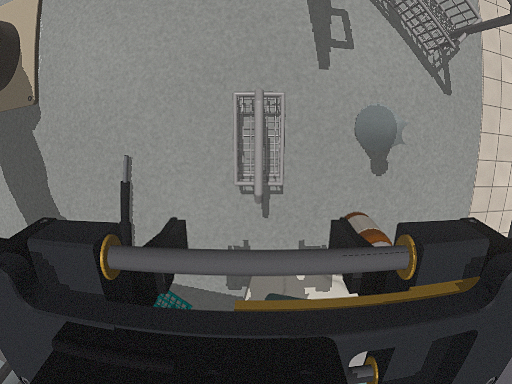

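Bar (260,145) is centred at (0.5275,-0.197), its axis within 0.5° of world y. Its top reads z 0.157 and should be 0.155. I'll grip 27 mm to the -y side.

Request:
jog_arm(plan=[[0,0,0,2,0,45,1],[0,0,0,2,0,90,0.6],[0,0,0,2,0,135,0.4],[0,0,0,2,0,167,0],[0,0,0,2,0,167,-1],[0,0,0,2,0,167,-1],[0,0,0,2,0,167,-1],[0,0,0,2,0,167,-1],[0,0,0,2,0,167,-1],[0,0,0,2,0,167,-1],[0,0,0,2,0,167,-1],[0,0,0,2,0,167,-1]], squeeze=50)

```text
time: 10.85
ee_pos: [0.5279, -0.2241, 0.1335]
eef_rot: [0.708, 0.706, -0.0, 0.0]
ft_force: [-0.2, 0.3, 2.4]
width: 0.0085
grip_force: 50.0
```

Request:
jog_arm(plan=[[0,0,0,0,0,0,-1],[0,0,0,0,0,0,-1],[0,0,0,0,0,0,-1],[0,0,0,0,0,0,-1]])

```text
time: 11.25
ee_pos: [0.5279, -0.2241, 0.1335]
eef_rot: [0.708, 0.706, -0.0, 0.0]
ft_force: [-2.3, -0.0, 3.0]
width: 0.0085
grip_force: 50.0
```

```bash
python3 - <<'E'
from h import *
s=status.read_state();print(s['time'],s['ee_pos'],s['width'],s['grip_force'],s['ft_force'],Ro.from_quat(s['eef_rot']).as_matrix()[:,1])
E
```

```text
11.25 [ 0.52793074 -0.22410587  0.13348065] 0.00853804553919833 49.99946415424347 [-2.27383591 -0.00569068  3.0039205 ] [ 9.99995055e-01 -3.14248037e-03  1.18894210e-04]
```

Request:
jog_arm(plan=[[0,0,0,0,0,-8,-1],[0,0,0,0,0,-20,-1],[0,0,0,0,0,-40,-1],[0,0,0,0,0,-65,-1],[0,0,0,0,0,-90,-1],[0,0,0,0,0,-115,-1],[0,0,0,0,0,-140,-1],[0,0,0,0,0,-160,-1],[0,0,0,0,0,-172,-1],[0,0,0,0,0,-178,-1],[0,0,0,0,0,-178,-1],[0,0,0,0,0,-178,-1]])

```text
time: 12.45
ee_pos: [0.5276, -0.2239, 0.3104]
eef_rot: [0.708, 0.706, -0.0, -0.001]
ft_force: [-0.1, 0.6, -3.2]
width: 0.009
grip_force: 50.0
```

```bash
cat > bar.py <<'E'
from h import *
import sys
c=grab('wrist',sys.argv[1]);s=c['state'];g=s['ee_pos']+[0,0,.019];print(s['time'],s['ee_pos'],s['width'],s['grip_force'],s['ft_force'].round(2),s['joint_positions'].round(2))
W=wcloud(c);z=W[...,2];D=W-g
m=(abs(D[...,0])<.03)&(D[...,1]>.012)&(D[...,1]<.1)&(abs(D[...,2])<.03)
P=D[m];print(len(P),P.min(0).round(4),P.max(0).round(4))
for y in np.arange(.02,.1,.01):
    q=P[abs(P[:,1]-y)<.005]
    if len(q)>3:print(round(y,3),len(q),'x',((q[:,0].min()+q[:,0].max())/2).round(4),'ztop',np.percentile(q[:,2],95).round(4))
E
python3 bar.py w4
```

```text
12.45 [ 0.52762801 -0.22390563  0.3103985 ] 0.009033061351252132 49.99671936035156 [-0.13  0.59 -3.18] [ 0.71  0.22 -0.47  1.44  0.1   1.51  0.25]
3063 [-0.0046  0.012  -0.0143] [0.0059 0.0919 0.0048]
0.02 365 x 0.0004 ztop 0.0038
0.03 376 x 0.0005 ztop 0.0037
0.04 396 x 0.0005 ztop 0.0034
0.05 404 x 0.0005 ztop 0.0036
0.06 413 x 0.0008 ztop 0.0034
0.07 418 x 0.0011 ztop 0.0035
0.08 385 x 0.0011 ztop 0.0027
0.09 206 x 0.0008 ztop -0.0055
```

Level, with the bar's middle 27 mm from the grip. Transit to the robot side of the hook.

Request:
jog_arm(plan=[[0,0,0,10,-8,0,-1],[0,0,0,35,-25,0,-1],[0,0,0,70,-45,2,-1],[0,0,0,110,-65,4,-1],[0,0,0.01,150,-78,6,-1],[0,0,0.02,190,-78,8,-1],[0,0,0.03,230,-78,10,-1],[0,0,0.042,270,-78,12,-1],[0,0,0.042,310,-78,14,-1],[0,0,0.042,345,-78,16,-1],[0,0,0.042,365,-78,18,-1],[0,0,0.042,374,-78,18,-1]])

```text
time: 13.7
ee_pos: [0.4496, 0.1526, 0.2927]
eef_rot: [0.722, 0.692, -0.0, -0.0]
ft_force: [-0.1, -0.1, -3.1]
width: 0.0083
grip_force: 50.0
```

Request:
jog_arm(plan=[[0,0,0,0,0,0,-1],[0,0,0,0,0,0,-1],[0,0,0,0,0,0,-1]])

```text
time: 14.0
ee_pos: [0.4512, 0.1488, 0.2932]
eef_rot: [0.724, 0.69, -0.0, 0.0]
ft_force: [-0.1, -0.8, -2.7]
width: 0.0086
grip_force: 50.0
```

```bash
python3 bar.py w5; python3 - <<'E'
from h import *
c=load('w5');W=wcloud(c);z=W[...,2]
im=c['image'].astype(int)
b=(im[...,2]-im[...,0]>40)&(abs(z-.296)<.008);P=W[b]
for y in np.arange(.06,.3,.02):
    q=P[abs(P[:,1]-y)<.01]
    if len(q)>5: print('door y',round(y,2),q[:,0].min().round(4),q[:,0].max().round(4))
m=(W[...,0]>.51)&(W[...,0]<.597)&(z>.25)&(z<.292)&(W[...,1]>.1)&(W[...,1]<.24)&(im[...,2]-im[...,0]<30)
P=W[m];print('hook',len(P),P.min(0),P.max(0),np.median(P,0))
rows([([.5553,.150,.292],-2.6)])
E
```

```text
14.0 [0.45122343 0.14875298 0.29324816] 0.008603539080715646 49.99721109867096 [-0.12 -0.76 -2.68] [ 0.43  0.01 -0.84  1.69  0.01  1.45 -0.46]
3069 [-0.0118  0.012  -0.0147] [0.0094 0.0918 0.0219]
0.02 362 x 0.0012 ztop 0.0037
0.03 380 x 0.0017 ztop 0.0036
0.04 400 x 0.0022 ztop 0.0038
0.05 401 x 0.0027 ztop 0.0034
0.06 410 x 0.0032 ztop 0.0033
0.07 415 x 0.0041 ztop 0.0032
0.08 383 x 0.0045 ztop 0.0026
0.09 202 x 0.0047 ztop -0.0056
door y 0.14 0.6053 0.6168
door y 0.16 0.6007 0.6174
door y 0.18 0.6011 0.6183
door y 0.2 0.6018 0.6191
door y 0.22 0.6031 0.6199
door y 0.24 0.6043 0.6207
door y 0.26 0.6049 0.6223
door y 0.28 0.6056 0.6237
hook 1322 [0.52876688 0.10000271 0.25002073] [0.59699665 0.18384012 0.2919541 ] [0.57122225 0.17814371 0.27498103]
[0.0, 0.0, -0.002] [6.0, 103.9, 1.3]
```

View pics/w5.png

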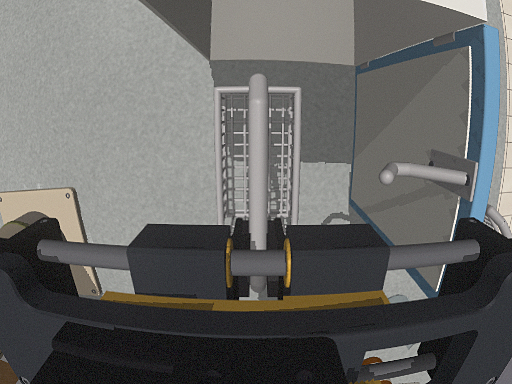

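The hook is plainly visible, with its tip at (388,177) and its back plate at (455,172). It measures y≈0.178 and tip x≈0.529, which fits the seat at (0.5565,0.178). I'll move in above it, then check.

Request:
jog_arm(plan=[[0,0,0,2,10,0,-1],[0,0,0,4,25,0,-1],[0,0,0,6,45,0,-1],[0,0,0,7,65,0,-1],[0,0,0,7,85,0,-1],[0,0,0,7,98,0,-1],[0,0,0,7,104,0,-1],[0,0,0,7,104,0,-1],[0,0,0,7,104,0,-1],[0,0,0,7,104,0,-1]])

```text
time: 15.05
ee_pos: [0.5547, 0.1526, 0.2936]
eef_rot: [0.723, 0.691, -0.0, 0.0]
ft_force: [0.2, 0.6, -2.1]
width: 0.0085
grip_force: 50.0
```

```bash
python3 bar.py w6; python3 - <<'E'
from h import *
rows([([.5553,.151,.2495],-2.6)])
E
```

```text
15.05 [0.55471427 0.15263182 0.29359809] 0.008490714285919285 49.99667465686798 [ 0.25  0.59 -2.08] [ 0.32  0.29 -0.83  1.45  0.21  1.49 -0.55]
3343 [-0.0248  0.012  -0.03  ] [0.0093 0.0917 0.0221]
0.02 418 x -0.0092 ztop 0.0037
0.03 581 x -0.009 ztop 0.0034
0.04 398 x 0.0021 ztop 0.0035
0.05 404 x 0.0025 ztop 0.0034
0.06 417 x 0.0033 ztop 0.0034
0.07 416 x 0.0039 ztop 0.0033
0.08 388 x 0.0045 ztop 0.0027
0.09 204 x 0.0045 ztop -0.0058
[0.001, 0.0, 0.001] [-1.5, 0.5, 44.2]
```

View pics/w6.png

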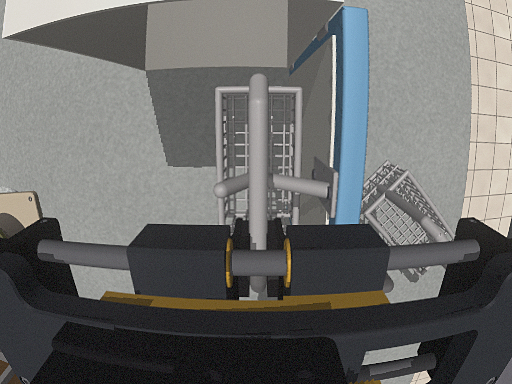

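The hook passes under the bar, from its tip at (220,190) to its plate at (325,185), crossing at about (260,180), which is near the middle. Lowering.

Request:
jog_arm(plan=[[0,0,0,-1,0,8,-1],[0,0,0,-1,0,18,-1],[0,0,0,-1,0,28,-1],[0,0,0,-1,0,35,-1],[0,0,0,-1,0,40,-1],[0,0,0,-1,0,43,-1],[0,0,0,-1,0,44,-1],[0,0,0,-1,0,44,-1],[0,0,0,-1,0,44,-1]])

```text
time: 16.0
ee_pos: [0.5553, 0.1514, 0.2502]
eef_rot: [0.723, 0.691, 0.0, 0.0]
ft_force: [-4.0, -3.1, 4.1]
width: 0.0086
grip_force: 50.0
```

```bash
python3 bar.py w7
```

```text
16.0 [0.55534465 0.15138038 0.25023664] 0.008622995021825638 50.02435326576233 [-3.99 -3.07  4.13] [ 0.32  0.31 -0.82  1.52  0.23  1.41 -0.56]
5092 [-0.026   0.012  -0.0148] [0.03   0.0927 0.0222]
0.02 700 x 0.0024 ztop 0.016
0.03 2003 x 0.002 ztop 0.0197
0.04 392 x 0.0016 ztop 0.0048
0.05 406 x 0.0021 ztop 0.005
0.06 416 x 0.0025 ztop 0.0054
0.07 437 x 0.0033 ztop 0.0054
0.08 400 x 0.0036 ztop 0.005
0.09 227 x 0.0038 ztop -0.0028
```

Contact force has flipped, so the weight is on the hook. Release gently.

Request:
jog_arm(plan=[[0,0,0,0,0,0,-1],[0,0,0,0,0,0,-1],[0,0,0,0,0,0,-1]], squeeze=5)

```text
time: 16.35
ee_pos: [0.5556, 0.1517, 0.2496]
eef_rot: [0.723, 0.691, 0.001, 0.0]
ft_force: [1.6, -0.0, 1.7]
width: 0.0095
grip_force: 5.0
```

Request:
jog_arm(plan=[[0,0,0,0,0,0,-0.7],[0,0,0,0,0,0,-0.6],[0,0,0,0,0,0,-0.5],[0,0,0,0,0,0,-0.4],[0,0,0,0,0,0,-0.4],[0,0,0,0,0,0,-0.4],[0,0,0,0,0,0,-0.4],[0,0,0,0,0,0,-0.4]])

```text
time: 17.15
ee_pos: [0.5552, 0.1515, 0.2493]
eef_rot: [0.723, 0.691, -0.0, 0.0]
ft_force: [0.4, 0.4, 0.9]
width: 0.0261
grip_force: 0.0
```

```bash
python3 bar.py w8
```

```text
17.15 [0.555213   0.15152824 0.24931604] 0.026050363895122216 0.0 [0.38 0.4  0.87] [ 0.32  0.31 -0.82  1.52  0.23  1.41 -0.56]
5332 [-0.0257  0.012  -0.0169] [0.03   0.093  0.0234]
0.02 726 x 0.0025 ztop 0.0181
0.03 2011 x 0.0022 ztop 0.0207
0.04 399 x 0.0024 ztop 0.0061
0.05 418 x 0.0025 ztop 0.0065
0.06 444 x 0.0028 ztop 0.0068
0.07 429 x 0.0031 ztop 0.0071
0.08 417 x 0.0032 ztop 0.0067
0.09 245 x 0.0033 ztop -0.001
```

Request:
jog_arm(plan=[[0,0,0,0,0,-10,-0.4],[0,0,0,0,0,-25,-0.4],[0,0,0,0,0,-50,-0.4],[0,0,0,0,0,-85,-0.4],[0,0,0,0,0,-120,-0.4],[0,0,0,0,0,-140,-0.4],[0,0,0,-30,-30,-150,-0.4],[0,0,0,-60,-60,-150,-0.4],[0,0,0,-60,-60,-150,-0.4],[0,0,0,-60,-60,-150,-0.4]])

```text
time: 18.2
ee_pos: [0.4925, 0.0939, 0.401]
eef_rot: [0.723, 0.69, 0.001, 0.001]
ft_force: [0.3, -0.3, -0.3]
width: 0.0257
grip_force: 0.0
```

```bash
python3 - <<'E'
from h import *
for k in range(2):
    c=grab('wrist','w9%d'%k);W=wcloud(c);z=W[...,2]
    m=(abs(W[...,0]-.5565)<.012)&(z>.255)&(z<.285)&(W[...,1]>.1)&(W[...,1]<.26)
    P=W[m];print(c['state']['time'],c['state']['ee_pos'],len(P),P.min(0),P.max(0))
    for y in np.arange(.11,.25,.015):
        q=P[abs(P[:,1]-y)<.006]
        if len(q)>3:print(round(y,3),len(q),np.median(q[:,0]).round(4),np.percentile(q[:,2],95).round(4))
d=grab('top','t9');V=cloud(d);i2=d['image'].astype(int)
b=(i2[...,2]-i2[...,0]>25)&(abs(V[...,2]-.293)<.012)&(abs(V[...,0]-.6)<.1)&(V[...,1]<.29)&(V[...,1]>.04)
for y in (.08,.16,.24): q=V[b&(abs(V[...,1]-y)<.015)]; print(y,np.median(q[:,0]))
E
```

```text
18.2 [0.49245988 0.09389714 0.40098921] 1320 [0.54459447 0.11517478 0.2552583 ] [0.56844537 0.24334228 0.27670255]
0.11 5 0.5551 0.2621
0.125 109 0.5542 0.274
0.14 119 0.5552 0.2758
0.155 116 0.5559 0.2753
0.17 164 0.5564 0.2744
0.185 162 0.5563 0.2741
0.2 120 0.5571 0.2732
0.215 116 0.5575 0.2724
0.23 104 0.5576 0.2722
0.245 24 0.5578 0.2616
18.25 [0.49274845 0.09461892 0.40045853] 1321 [0.54452696 0.11535077 0.25511084] [0.56848513 0.2432872  0.27677263]
0.11 5 0.5546 0.2634
0.125 108 0.5544 0.2743
0.14 124 0.5555 0.2754
0.155 112 0.556 0.2748
0.17 165 0.5563 0.2744
0.185 162 0.5561 0.2743
0.2 120 0.5569 0.2732
0.215 117 0.5574 0.2725
0.23 104 0.5574 0.2722
0.245 20 0.5575 0.2609
0.08 0.6011819619627201
0.16 nan
0.24 0.6113650889697061
  return _methods._mean(a, axis=axis, dtype=dtype,
  ret = ret.dtype.type(ret / rcount)
```

View pics/w91.png

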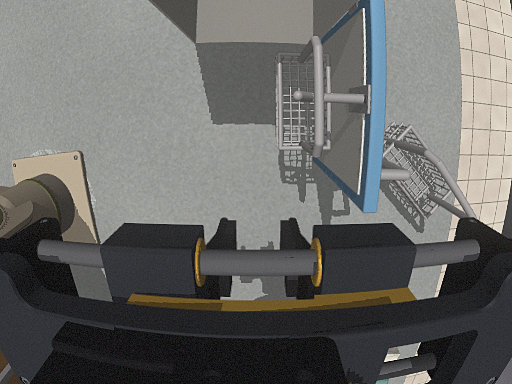

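The basket hangs on the hook: bar around (320,95), hook tip at (298,95), bar centred at y 0.179 and tilted about 2°. The door is square and the gripper is clear. I'll let it settle, check again and hand in.

Request:
jog_arm(plan=[[0,0,0,0,0,0,-0.4],[0,0,0,0,0,0,-0.4],[0,0,0,0,0,0,-0.4],[0,0,0,0,0,0,-0.4],[0,0,0,0,0,0,-0.4],[0,0,0,0,0,0,-0.4],[0,0,0,0,0,0,-0.4],[0,0,0,0,0,0,-0.4],[0,0,0,0,0,0,-0.4],[0,0,0,0,0,0,-0.4]])

```text
time: 19.35
ee_pos: [0.4926, 0.0943, 0.3993]
eef_rot: [0.723, 0.691, 0.0, 0.0]
ft_force: [0.9, -0.0, 0.7]
width: 0.0265
grip_force: 0.0
```

```bash
python3 - <<'E'
from h import *
C=[]
for k in range(3):
    c=grab('wrist','wa%d'%k);W=wcloud(c);z=W[...,2]
    for lo,hi in((.255,.285),(.165,.195)):
        P=W[(abs(W[...,0]-.5565)<.045)&(z>lo)&(z<hi)&(W[...,1]>.1)&(W[...,1]<.26)&(c['image'].astype(int)[...,2]-c['image'].astype(int)[...,0]<25)];print(len(P),P.mean(0).round(4),end=' ')
    print()
print(order.close_job())
E
```

```text
2602 [0.574  0.1681 0.2714] 1557 [0.5659 0.1712 0.1786] 
2598 [0.5739 0.168  0.2714] 1552 [0.5659 0.171  0.1787] 
2597 [0.5741 0.1679 0.2714] 1545 [0.5658 0.1709 0.1787] 
the job is handed in; nothing more can be done
None
```

The door stands open roughly square to the cupboard, the basket hangs still and nearly level (about 2° tilt) by the middle of its handle on the hook, and the job is handed in at about 19.5 s of the 64 s allowed; no verdict came back.

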